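# Replace a worn rocker shaft

### The arm

A 6-joint arm with a two-finger parallel gripper is mounted at the origin on the work surface. World frame = base frame: x ahead of the robot, y to its left, z up, the work surface at z = 0. Lengths are in mm, angles in rad, forces in N, time in s.
With the tool pointing down it reaches from about 350 to 875 mm from the base axis. Payload 4.2 kg.
Tool frame: the origin (TCP) lies midway between the tips of the shut fingers; the grasp point (between the pads) lies 19 mm behind it; z points along the fingers, y is the line along which they close (so a half turn about z gives the same grasp; the last joint's range is limited). The gripper opens to 85 mm and grips with 20 to 120 N. Pads are 22 mm wide; open, the fingers measure 114 mm over their backs; the gripper's body (76 mm by 85 mm) begins 54 mm behind the grasp point. The pads swing forward as they close: fully open they stand 13 mm farther back than shut.
Start: joints at [1.365, 0.385, 0.008, 0, -1.194, -0.259], TCP at [280.119, 558.688, 231.312] pointing down, gripper open.
Joint ranges: [-3.14, 3.14], [-1.21, 2.06], [-1.07, 1.41], [-3.16, 2.05], [-2.99, -0.16], [-3.1, 3.1]. Speed limits (rad/s): [2.79, 2.79, 3.14, 3.14, 3.14, 3.14].

### API

Orientations are given as a unit quaternion [x, y, z, w].
In Python, from bench import arm gives the robot as it stands. The module is installed in compiled form; this text tells all that it offers.
- The arm moves only by the shell command python3 -m handwheel 'ROWS' [OPENING]. ROWS is JSON, a list of rows, each an object of numbers: "x", "y", "z": the shift along the world's x, y, z each as a share of 20 cm, from -1 to 1; "ax", "ay", "az": the turn, a rotation vector about the world's x, y, z each as a share of 90 degrees, from -1 to 1. In form: [{"x": .., "y": .., "z": .., "ax": .., "ay": .., "az": ..}, ...]. A call has exactly 8 rows; each row shifts and turns the commanded pose from where the row before left it; what a row does not reach is not made up. A row lasts 1/10 s, in which the tool goes at most 50 mm and 8.59 degrees, less where a joint would pass 70% of its speed; a pose out of reach is approached as far as the arm can. A call with a number of a shift or a turn outside -1 to 1 is refused whole. A call with a gripper value outside its range is refused whole. OPENING is the opening, from -1 (shut) to 1 (fully open), set as the call begins (- or left out, the last holds). The fingers move at their own pace and stop on an object; the grip force is fixed at half the most. Time passes only in rows, so rows that do not move let the fingers close, or fill a call up. It gives the time, the measured TCP pose, the force, the opening and the grip force at its end, in the units of the state.
- arm.read_state(): the state, without advancing time (a new reading comes with each control period).
- arm.get_image(name): name is "side" or "top"; returns the picture (420x560x3 uint8, red, green, blue); there is no depth.
- arm.camera_params(name): a dict with "K" (3x3 intrinsics, pixels), "k1" (the pictures are not rectified: a ray, as slopes to the right and down, at radius r is drawn at 1 + k1 r^2 times it, then the intrinsics apply), "position" and "orientation" of the camera in the world. Camera axes: x right, y down, z forward; pixel columns grow to the right and rows downward; lengths in mm; the calibration is good to about 2 mm. A picture is of the moment at which its call begins. camera_params takes no time and is no camera call.
- arm.job_done(): hands the job in; it is judged then, once.
The state is a dict: "clock": time; "joints": joint angles; "joint_vel": joint speeds; "joint_efforts": joint torques, N m; "position": TCP position; "ee_rot": TCP orientation; "contact_force": force on the tool from outside, world axes, zero at the start; "wrist_torque": the same for the moment, N m; "gripper_width": finger opening in mm; "grasp_force": force on a finger pad.
Only numpy, scipy, OpenCV 4.12 (cv2) and the standard library are available. Lean on these libraries where they do the work, as an engineer would, in place of code of your own. Each camera call takes 0.05 s, during which the arm holds its last target. There are 200 camera calls.

### The job

Draw the worn brown rocker shaft right out of the three pedestals of the cylinder head and push it down through the two sprung flaps of the orange scrap bin, so that it lies inside and the flaps swing shut behind it. Then take the new bright steel shaft from the blue stand and thread it, nose first and from the same end, through all three pedestals until its brass collar is fully home against the first one, and let go. Leave the other things on the bench where they are.

Things in the scene. Friction and masses are not known exactly. Their poses are not given: they have to be found in the camera images.
- head: Aluminium cylinder head, fixed: block 110 (x) by 180 (y) mm on battens, its deck 115 mm above the bench. Origin: centre of its underside, on the bench; z up; +y is the threading direction (roughly the robot's left). On the deck stand three grey pedestals in line, 36 mm wide (x), 16 mm thick, at y -66..-50, -8..8 and 50..66 mm, tops 185 mm above the bench, with aligned holes along y.
- bore_in (a point): Centre of the first pedestal's hole at its entry face: x 0, y -66 mm, z 165 mm in the head's frame; axes as the head's. All three holes are level, 19 mm in diameter and chamfered at the entry side. A shaft is home when its collar's front face lies here.
- bore_out (a point): Centre of the third pedestal's hole at its exit face: y +66 mm, z 165 mm in the head's frame. bore_in to bore_out is the bore's axis and the threading direction.
- old_shaft: The worn shaft, all rusty brown, at first in the head's holes (lying on their bottoms, its axis 1.5 mm below theirs), its collar 1 to 10 mm short of the first pedestal, its tail stub free beyond the end of the head. 200 mm long, 0.32 kg. Origin: on the axis at the collar's front face; own +y points along the axis to the nose (it may roll about y).
- old_shaft_nose (a point): Tip of the old shaft's nose, on its axis, 150 mm ahead of its origin. The shank between collar and nose is 16 mm thick, its last 20 mm tapering to 6 mm. Centre of mass: 45 mm ahead of the origin.
- old_shaft_grip (a point): Middle of the old shaft's tail stub, on its axis, 28 mm behind its origin. The stub is plain, round, 16 mm thick and 44 mm long (6 to 50 mm behind the origin): pinch it from above, across the shaft. The collar ahead of it is 30 mm in diameter, 6 mm thick.
- stand: Blue plastic stand with two V-blocks, fixed to the bench: base 70 x 130 x 12 mm, V-blocks 12 mm thick at y -40 and +40 mm, their tops 65 mm above the bench and 40 mm wide. Origin: centre of its underside; z up; +y along the shaft that lies in it, towards its nose.
- new_shaft: The new shaft, bright steel with a brass collar, lying level in the stand's V-blocks, axis 60 mm above the bench, nose roughly to the robot's left; its collar and tail stub overhang the stand's end. 200 mm long, 0.32 kg. Origin: on the axis at the collar's front face; own +y points along the axis to the nose (it may roll about y).
- new_shaft_nose (a point): Tip of the new shaft's nose, on its axis, 150 mm ahead of its origin. The shank between collar and nose is 16 mm thick, its last 20 mm tapering to 6 mm. Centre of mass: 45 mm ahead of the origin.
- new_shaft_grip (a point): Middle of the new shaft's tail stub, on its axis, 28 mm behind its origin. The stub is plain, round, 16 mm thick and 44 mm long (6 to 50 mm behind the origin): pinch it from above, across the shaft. The collar ahead of it is 30 mm in diameter, 6 mm thick.
- bin: Orange scrap bin, fixed to the bench: 174 mm (x) by 284 mm (y) outside, 125 mm high, walls and floor 12 mm. Origin: centre of its underside; z up. Its mouth, 150 mm (x) by 260 mm (y), is closed by two black flaps that meet along the middle line (parallel to y, marked by yellow edges) and open downwards.
- bin_mouth (a point): Centre of the bin's mouth, on the line where the flaps meet, level with the rim (125 mm above the bench); axes as the bin's.
- flap_near (a joint): Angle of the flap on the bin's -x side (rad): 0 shut and level, positive as it swings down about the mouth's -x edge, 1.35 at most. 74 mm wide, sprung shut: it carries the shaft's weight, about 2.5 N at its free edge starts it and about 4 N holds it at 0.7.
- flap_far (a joint): The same for the flap on the bin's +x side, which swings down about the mouth's +x edge.
- flap_near_edge (a point): Middle of the near flap's free edge, on its upper face.
- flap_far_edge (a point): Middle of the far flap's free edge, on its upper face.
- spray_can: Bystander: red-labelled can, 60 mm diameter, 115 mm high. Origin: centre of its underside; leave it where it is.
- bolt_jar: Bystander: glass jar with a black cap, 60 mm diameter, 75 mm high. Origin: centre of its underside; leave it where it is.
- wrench: Bystander: steel wrench 190 mm long, lying flat. Origin: centre of its underside; leave it where it is.
- screwdriver: Bystander: screwdriver with a red handle, 200 mm long, lying. Origin: centre of its underside; leave it where it is.
- piston: Bystander: aluminium piston, 74 mm diameter, 50 mm high. Origin: centre of its underside; leave it where it is.
- bearing: Bystander: steel bearing ring, 62 mm outside diameter, 18 mm high. Origin: centre of its underside; leave it where it is.
- gauge_case: Bystander: flat grey case 60 x 110 x 22 mm. Origin: centre of its underside; leave it where it is.
Mind the look-alikes: they are no part of the job. Of the things like the new_shaft, leave any that is green; of the rest the larger one is meant.

How it is judged (in metres and radians):
On the way, in this order (a step that is already met when the one before it is completed fails the run):
1. the old shaft is drawn clear of all three pedestals (y of old_shaft_nose in the frame of bore_in below -0.002 m), for 0.05 s.
2. the old shaft lies inside the scrap bin and both flaps have swung shut (x of old_shaft_nose in the frame of bin between -0.08 and 0.08 m and z of each of old_shaft_nose, old_shaft_grip in the frame of bin below 0.075 m and y of old_shaft_nose in the frame of bin between -0.137 and 0.137 m and x of old_shaft_grip in the frame of bin between -0.08 and 0.08 m and y of old_shaft_grip in the frame of bin between -0.137 and 0.137 m and value of joint each of flap_near, flap_far below 0.12 rad), for 0.2 s.
3. the new shaft's nose is through the first pedestal (y of new_shaft_nose in the frame of bore_in above 0.02 m and x of new_shaft_nose in the frame of bore_in between -0.008 and 0.008 m and z of new_shaft_nose in the frame of bore_in between -0.008 and 0.008 m and angle between the y axis of new_shaft and the y axis of head, either way round below 0.1 rad), for 0.05 s.
4. the new shaft's nose is through all three pedestals (y of new_shaft_nose in the frame of bore_in above 0.134 m and x of new_shaft_nose in the frame of bore_in between -0.008 and 0.008 m and z of new_shaft_nose in the frame of bore_in between -0.008 and 0.008 m and angle between the y axis of new_shaft and the y axis of head, either way round below 0.1 rad), for 0.05 s.
At the end, for the whole second after the job is handed in: The new shaft is through all three pedestals with its collar's front face within 5 mm of the first pedestal, its axis in the holes, released and at rest; the old shaft lies inside the bin, below the flaps, and both flaps are shut (under 0.12 rad) (all of step 2 and y of new_shaft_nose in the frame of bore_in above 0.14 m and x of new_shaft_nose in the frame of bore_in between -0.008 and 0.008 m and z of new_shaft_nose in the frame of bore_in between -0.008 and 0.008 m and angle between the y axis of new_shaft and the y axis of head, either way round below 0.1 rad and y of new_shaft in the frame of bore_in between -0.005 and 0.003 m and x of new_shaft in the frame of bore_in between -0.005 and 0.005 m and z of new_shaft in the frame of bore_in between -0.005 and 0.005 m and linear speed of new_shaft below 0.02 m/s); the robot touches nothing.
It fails at once if a bystander (can, jar, wrench, screwdriver, piston, bearing ring or gauge case) is moved more than 40 mm (distance of any of spray_can, bolt_jar, wrench, screwdriver, piston, bearing, gauge_case from where it was at the start of the episode above 0.04 m).
It also fails if it takes over 58 s, if anything falls off the work surface, if the arm or the gripper's body presses on something with over 40 N, if the wrist force passes 120 N, or if a joint passes its speed limit or range.

## Working session

There is one attempt and no reset: what is moved stays moved. The work goes in short steps, Python scripts to look and compute and a shell command to move; the robot and the scene stay as the last step left them, time stands still between calls to the robot, and variables do not carry over. Pictures are saved under pics/ and viewed, at most 10 in all, crops included, and the job is handed in when it is done.

```bash
mkdir -p pics
python3 - <<'E'
from bench import arm
import cv2
print(arm.read_state())
for n in("side","top"):
    print(n,arm.camera_params(n))
    im=arm.get_image(n)
    cv2.imwrite(f"pics/{n}0.png",im[:,:,::-1])
E
```

```text
{'clock': 0.0, 'joints': array([ 1.36459265e+00,  3.85569550e-01,  6.61682868e-03, -5.16278632e-04,
       -1.19399505e+00, -2.58597614e-01]), 'joint_vel': array([ 4.71074193e-05,  1.12817692e-03,  8.83485463e-05, -6.83694509e-04,
       -1.32970273e-03, -7.72745658e-05]), 'joint_efforts': array([-4.33215200e-04, -3.92281187e+01,  1.88400489e+01,  4.18584377e+00,
       -4.56694936e-03,  1.68893262e-06]), 'position': array([279.87038343, 558.17755307, 230.2076549 ]), 'ee_rot': array([ 9.73093766e-01, -2.30406831e-01, -2.11667819e-04,  1.08163793e-03]), 'contact_force': array([-2.23208639e-04, -1.60010485e-02, -2.63352860e-01]), 'wrist_torque': array([ 0.01575065,  0.00960981, -0.03631122]), 'grasp_force': 0.0, 'gripper_width': 85.39582313611555}
side {'K': array([[440.28996481,   0.        , 271.06092642],
       [  0.        , 440.28996481, 203.96743232],
       [  0.        ,   0.        ,   1.        ]]), 'k1': -0.03544034440979487, 'position': array([  223.14948432, -1040.44262053,   841.75526966]), 'orientation': array([ 0.87403959, -0.08658686,  0.05385152, -0.47503424])}
top {'K': array([[441.41972323,   0.        , 271.36508825],
       [  0.        , 441.41972323, 213.56467113],
       [  0.        ,   0.        ,   1.        ]]), 'k1': -0.12867289356998904, 'position': array([ 199.39619706,    3.75075801, 1286.52624671]), 'orientation': array([ 0.73518292, -0.67052893,  0.06956776, -0.07111514])}
```

View pics/top0.png

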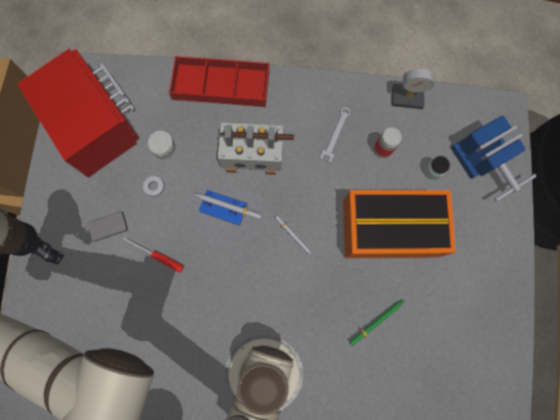

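View pics/side0.png

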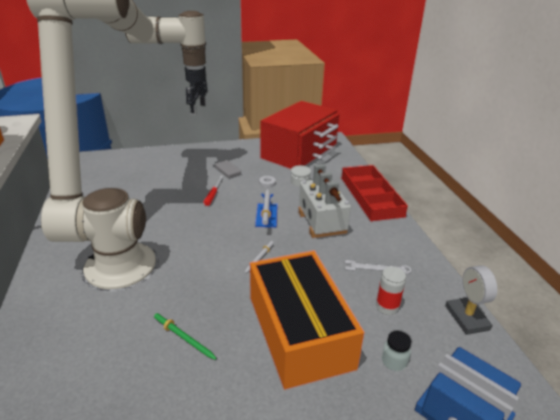

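The top view has +y to the left and +x up. It shows the head around (250,145), the blue stand with the new shaft around (228,206), and the orange bin around (402,223). I'll enlarge these areas.

```bash
cat > h.py <<'E'
import numpy as np, cv2
from scipy.spatial.transform import Rotation as R
from bench import arm
def cam(n):
    p=arm.camera_params(n); return p["K"],p["k1"],np.array(p["position"]),R.from_quat(p["orientation"]).as_matrix()
def proj(n,P):
    K,k,c,M=cam(n); q=(np.atleast_2d(P)-c)@M; s=q[:,:2]/q[:,2:]
    s=s*(1+k*(s**2).sum(1,keepdims=True)); return s@K[:2,:2].T+K[:2,2]
def ray(n,uv):
    K,k,c,M=cam(n); d=(np.array(uv,float)-K[:2,2])/K[0,0]; s=d.copy()
    for _ in range(20): s=d/(1+k*(s@s))
    return c,M@np.r_[s,1]
def onz(n,uv,z):
    c,d=ray(n,uv); return c+d*(z-c[2])/d[2]
def shot(n,name,box=None,f=1):
    im=arm.get_image(n)[:,:,::-1]
    if box: im=im[box[1]:box[3],box[0]:box[2]]
    cv2.imwrite(f"pics/{name}.png",cv2.resize(im,None,fx=f,fy=f,interpolation=cv2.INTER_CUBIC))
E
python3 - <<'E'
import cv2,numpy as np
t=cv2.imread("pics/top0.png");s=cv2.imread("pics/side0.png")
c=t[110:230,185:345]; cv2.imwrite("pics/c1.png",cv2.resize(c,None,fx=5,fy=5,interpolation=cv2.INTER_CUBIC))
c=s[160:260,235:368]; cv2.imwrite("pics/c2.png",cv2.resize(c,None,fx=6,fy=6,interpolation=cv2.INTER_CUBIC))
E
```

```text
(no output)
```

View pics/c1.png

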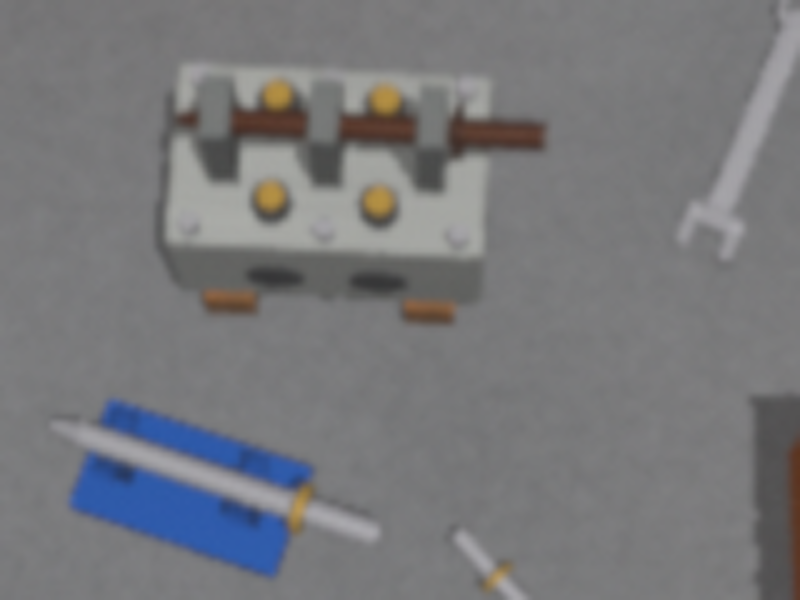

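View pics/c2.png

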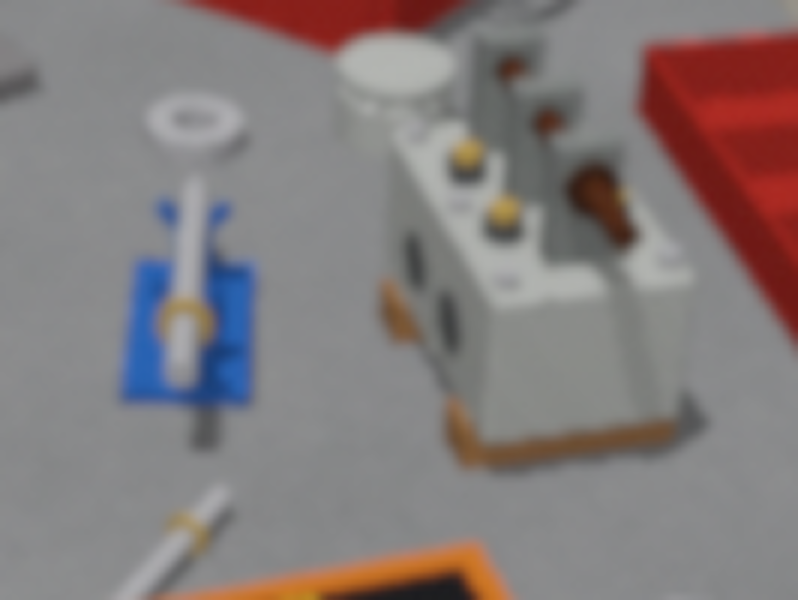

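```bash
cat > fit.py <<'E'
from h import *
from scipy.optimize import least_squares
def c1(X,Y): return ("top",(185+(X+.5)/5-.5,110+(Y+.5)/5-.5))
def c2(X,Y): return ("side",(235+(X+.5)/6-.5,160+(Y+.5)/6-.5))
def fit(obs,x0,name):
    # obs: (local xyz,(cam,uv)); pose x,y,yaw
    def W(p,l): return R.from_euler('z',p[2]).apply(l)+[p[0],p[1],0]
    def f(p): return np.concatenate([(proj(o[1][0],W(p,np.array(o[0],float)))[0]-o[1][1]) for o in obs])
    r=least_squares(f,x0,x_scale=[10,10,.1]); print(name,r.x.round(3),"deg",np.degrees(r.x[2]).round(2),"res",r.fun.round(1).reshape(-1,2).tolist()); return r.x
if __name__=="__main__":
    fit([((55,90,115),c1(180,63)),((55,-90,115),c1(490,80)),((-55,-90,115),c1(485,260)),((-55,90,115),c1(165,243))],[550,0,0],"head top")
    fit([((-55,-90,115),c2(495,305)),((55,-90,115),c2(690,278)),((-55,90,115),c2(390,130))],[550,0,0],"head side")
    for n,q in(("old tail",c1(545,136)),("old nose",c1(177,120)),("old collar",c1(457,132)),("old tail s",c2(630,240))):print(n,onz(*q,163.5).round(1))
    fit([((0,150,60),c1(52,426)),((0,-50,60),c1(380,535))],[400,0,0],"new top")
    fit([((0,150,60),c2(195,178)),((0,-50,60),c2(183,383))],[400,0,0],"new side")
    for n in("top","side"):
        im=cv2.imread(f"pics/{n}0.png"); hsv=cv2.cvtColor(im,cv2.COLOR_BGR2HSV)
        m=cv2.inRange(hsv,(20,140,90),(34,255,255))
        k,l,st,ce=cv2.connectedComponentsWithStats(m)
        i=1+np.argmax(st[1:,4]); ys,xs=np.where(l==i); pts=np.c_[xs,ys].astype(float); 
        g=np.array([onz(n,p,125)[:2] for p in pts]); mu=g.mean(0); d=np.linalg.svd(g-mu)[2][0]; t=(g-mu)@d
        print(n,"yellow",st[i],"centre",(mu+d*(t.max()+t.min())/2).round(1),"dir",d.round(3),"len",(t.max()-t.min()).round(1))
    for q in [(158,143),(186,142),(352,0)][:0]:pass
    for nm,uv,z in(("can",(391,136),115),("jar",(440,163),75),("wrench_lo",(327,158),5),("wrench_hi",(345,111),5)):print(nm,onz("top",uv,z).round(0))
E
python3 fit.py
```

```text
head top [6.35577e+02 9.42290e+01 3.90000e-02] deg 2.24 res [[-0.4, -0.3], [0.8, -0.6], [0.0, 0.3], [-0.5, 0.4]]
head side [6.37023e+02 9.09470e+01 2.90000e-02] deg 1.69 res [[-0.8, -0.0], [1.2, 0.1], [-0.4, -0.3]]
old tail [642.2 -23.9 163.5]
old nose [633.  175.3 163.5]
old collar [640.   23.7 163.5]
old tail s [643.2 -28.4 163.5]
new top [ 4.4661e+02  9.5522e+01 -2.3300e-01] deg -13.37 res [[-0.2, -0.1], [0.2, 0.1]]
new side [ 4.48472e+02  8.78510e+01 -2.27000e-01] deg -12.99 res [[-0.0, 0.3], [0.0, -0.2]]
top yellow [357 218  91   7 543] centre [ 447.4 -339.3] dir [ 0.092 -0.996] len 251.6
side yellow [282 260  45  77 676] centre [ 448.1 -340.9] dir [ 0.092 -0.996] len 252.7
can [ 692. -302.  115.]
jar [ 641. -462.   75.]
wrench_lo [ 646. -135.    5.]
wrench_hi [ 807. -182.    5.]
```

The head is at about (636,93) with yaw 0.041. The old shaft's grip point is near (641,-3) at z 163.5, and the bin's centre is at (447.6,-340.5) with yaw 0.092. I'll move above the old shaft's stub.

```bash
python3 -m handwheel '[{"x":0.13,"y":-0.2,"az":-0.05},{"x":0.13,"y":-0.2,"az":-0.05},{"x":0.13,"y":-0.2,"az":-0.05},{"x":0.13,"y":-0.2,"az":-0.05},{"x":0.13,"y":-0.2,"az":-0.05},{"x":0.13,"y":-0.2,"az":-0.05},{"x":0.13,"y":-0.2,"az":-0.05},{"x":0.13,"y":-0.2,"az":-0.05}]' 1
python3 -m handwheel '[{"x":0.13,"y":-0.2,"az":-0.05},{"x":0.13,"y":-0.2,"az":-0.05},{"x":0.13,"y":-0.2,"az":-0.05},{"x":0.13,"y":-0.2,"az":-0.05},{"x":0.13,"y":-0.2,"az":-0.05},{"x":0.13,"y":-0.2,"az":-0.05},{},{}]'
python3 - <<'E'
from h import *
s=arm.read_state();print(s["clock"],s["position"].round(1),(R.from_quat(s["ee_rot"]).as_matrix()).round(3).tolist())
E
```

```text
0.1 [279.9 558.2 230.3] [[0.894, -0.448, -0.001], [-0.448, -0.894, -0.002], [0.0, 0.002, -1.0]]invalid input at $[0]: expected keys x, y, z, ax, ay, az
invalid input at $[0]: expected keys x, y, z, ax, ay, az
```

```bash
python3 -m handwheel '[{"x":0.13,"y":-0.2,"z":0,"ax":0,"ay":0,"az":-0.05},{"x":0.13,"y":-0.2,"z":0,"ax":0,"ay":0,"az":-0.05},{"x":0.13,"y":-0.2,"z":0,"ax":0,"ay":0,"az":-0.05},{"x":0.13,"y":-0.2,"z":0,"ax":0,"ay":0,"az":-0.05},{"x":0.13,"y":-0.2,"z":0,"ax":0,"ay":0,"az":-0.05},{"x":0.13,"y":-0.2,"z":0,"ax":0,"ay":0,"az":-0.05},{"x":0.13,"y":-0.2,"z":0,"ax":0,"ay":0,"az":-0.05},{"x":0.13,"y":-0.2,"z":0,"ax":0,"ay":0,"az":-0.05}]' 1
python3 -m handwheel '[{"x":0.13,"y":-0.2,"z":0,"ax":0,"ay":0,"az":-0.05},{"x":0.13,"y":-0.2,"z":0,"ax":0,"ay":0,"az":-0.05},{"x":0.13,"y":-0.2,"z":0,"ax":0,"ay":0,"az":-0.05},{"x":0.13,"y":-0.2,"z":0,"ax":0,"ay":0,"az":-0.05},{"x":0.13,"y":-0.2,"z":0,"ax":0,"ay":0,"az":-0.05},{"x":0.13,"y":-0.2,"z":0,"ax":0,"ay":0,"az":-0.05},{"x":0,"y":0,"z":0,"ax":0,"ay":0,"az":0},{"x":0,"y":0,"z":0,"ax":0,"ay":0,"az":0}]'
cat > st.py <<'E'
from h import *
s=arm.read_state();M=R.from_quat(s["ee_rot"]).as_matrix()
print(round(s["clock"],2),"tcp",s["position"].round(1),"toolz",M[:,2].round(3),"tool y yaw",np.degrees(np.arctan2(-M[1,1],-M[0,1])).round(2),"F",s["contact_force"].round(1),"T",s["wrist_torque"].round(2),"w",round(s["gripper_width"],1),"g",round(s["grasp_force"],1),"q",s["joints"].round(2))
E
python3 st.py
```

```text
clock: 0.9
position: [488.6, 236.8, 231.1]
ee_rot: [0.854, -0.521, -0.0, 0.0]
contact_force: [-0.3, 0.8, 0.2]
gripper_width: 85.2
grasp_force: 0.0
clock: 1.7
position: [644.0, -2.6, 230.0]
ee_rot: [0.709, -0.706, -0.001, 0.001]
contact_force: [1.1, -0.3, 0.4]
gripper_width: 85.5
grasp_force: 0.0
1.7 tcp [644.   -2.6 230. ] toolz [-0.002 -0.    -1.   ] tool y yaw 0.24 F [ 1.1 -0.3  0.4] T [ 0.04 -0.02  0.04] w 85.5 g 0.0 q [ 0.25  0.42  0.06 -0.   -1.21 -0.24]
```

```bash
python3 -m handwheel '[{"x":-0.016,"y":-0.007,"z":-0.02,"ax":0,"ay":0,"az":0.024},{"x":0,"y":0,"z":-0.07,"ax":0,"ay":0,"az":0},{"x":0,"y":0,"z":-0.07,"ax":0,"ay":0,"az":0},{"x":0,"y":0,"z":-0.07,"ax":0,"ay":0,"az":0},{"x":0,"y":0,"z":-0.07,"ax":0,"ay":0,"az":0},{"x":0,"y":0,"z":-0.07,"ax":0,"ay":0,"az":0},{"x":0,"y":0,"z":-0.05,"ax":0,"ay":0,"az":0},{"x":0,"y":0,"z":0,"ax":0,"ay":0,"az":0}]' >/dev/null; python3 st.py
python3 -m handwheel '[{"x":0,"y":0,"z":0,"ax":0,"ay":0,"az":0},{"x":0,"y":0,"z":0,"ax":0,"ay":0,"az":0},{"x":0,"y":0,"z":0,"ax":0,"ay":0,"az":0},{"x":0,"y":0,"z":0,"ax":0,"ay":0,"az":0},{"x":0,"y":0,"z":0,"ax":0,"ay":0,"az":0},{"x":0,"y":0,"z":0,"ax":0,"ay":0,"az":0},{"x":0,"y":0,"z":0,"ax":0,"ay":0,"az":0},{"x":0,"y":0,"z":0,"ax":0,"ay":0,"az":0}]' -1 >/dev/null; python3 st.py
```

```text
2.5 tcp [639.8  -2.6 145.3] toolz [-0.004 -0.    -1.   ] tool y yaw 2.54 F [-0.9  0.3  0.8] T [-0.03  0.03 -0.04] w 85.3 g 0.0 q [ 0.25  0.48 -0.07 -0.   -1.03 -0.2 ]
3.3 tcp [641.7  -2.7 148. ] toolz [ 0.002  0.    -1.   ] tool y yaw 2.53 F [ 2.1 -1.5  2. ] T [-0.05 -0.52 -0.06] w 14.0 g 58.4 q [ 0.25  0.48 -0.06  0.   -1.03 -0.2 ]
```

```bash
python3 -m handwheel '[{"x":0.001,"y":-0.03,"z":0,"ax":0,"ay":0,"az":0},{"x":0.003,"y":-0.06,"z":0,"ax":0,"ay":0,"az":0},{"x":0.004,"y":-0.1,"z":0,"ax":0,"ay":0,"az":0},{"x":0.004,"y":-0.1,"z":0,"ax":0,"ay":0,"az":0},{"x":0.004,"y":-0.1,"z":0,"ax":0,"ay":0,"az":0},{"x":0.004,"y":-0.1,"z":0,"ax":0,"ay":0,"az":0},{"x":0.004,"y":-0.06,"z":0,"ax":0,"ay":0,"az":0},{"x":0,"y":0,"z":0,"ax":0,"ay":0,"az":0}]' >/dev/null; python3 st.py
```

```text
4.1 tcp [ 644.7 -114.9  146.4] toolz [-0.003 -0.001 -1.   ] tool y yaw 2.38 F [ 0.4 -1.3 -1.2] T [-0.25 -0.25 -0.1 ] w 13.8 g 58.4 q [ 0.07  0.5  -0.03  0.   -1.05 -0.03]
```

```bash
python3 -m handwheel '[{"x":0.003,"y":-0.06,"z":0,"ax":0,"ay":0,"az":0},{"x":0.003,"y":-0.08,"z":0,"ax":0,"ay":0,"az":0},{"x":0.003,"y":-0.08,"z":0,"ax":0,"ay":0,"az":0},{"x":0.003,"y":-0.08,"z":0,"ax":0,"ay":0,"az":0},{"x":0.002,"y":-0.08,"z":0,"ax":0,"ay":0,"az":0},{"x":0,"y":-0.04,"z":0,"ax":0,"ay":0,"az":0},{"x":0,"y":0,"z":0,"ax":0,"ay":0,"az":0},{"x":0,"y":0,"z":0,"ax":0,"ay":0,"az":0}]' >/dev/null; python3 st.py
python3 - <<'E'
from h import *
a=arm.get_image("top")[120:240,210:370,::-1];b=arm.get_image("side")[150:270,250:410,::-1]
cv2.imwrite("pics/d.png",cv2.resize(np.hstack([a,b]),None,fx=2.5,fy=2.5,interpolation=cv2.INTER_CUBIC))
E
```

```text
4.9 tcp [ 648.4 -196.8  147.2] toolz [-0.  0. -1.] tool y yaw 2.51 F [-1.1  0.4 -3. ] T [-0.19  0.02 -0.01] w 14.3 g 58.4 q [-0.06  0.54  0.04 -0.   -1.07  0.1 ]
```

View pics/d.png

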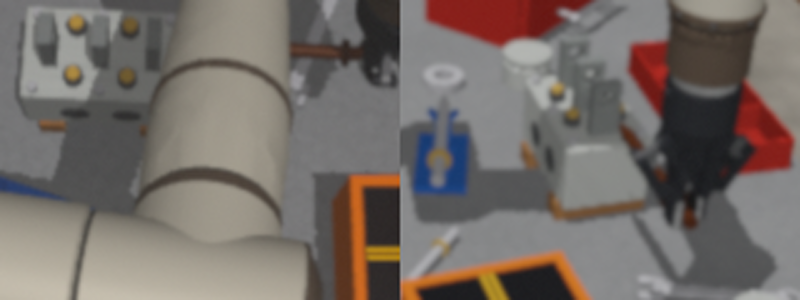

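The shaft is out and level in the grip. The next move is over the bin.

```bash
python3 -m handwheel '[{"x":-0.05,"y":-0.06,"z":0.08,"ax":0,"ay":0,"az":0},{"x":-0.13,"y":-0.14,"z":0.06,"ax":0,"ay":0,"az":0.005},{"x":-0.15,"y":-0.17,"z":0,"ax":0,"ay":0,"az":0.006},{"x":-0.15,"y":-0.17,"z":0,"ax":0,"ay":0,"az":0.005},{"x":-0.15,"y":-0.17,"z":0,"ax":0,"ay":0,"az":0.005},{"x":-0.15,"y":-0.17,"z":0,"ax":0,"ay":0,"az":0.005},{"x":-0.13,"y":-0.14,"z":0,"ax":0,"ay":0,"az":0.005},{"x":-0.058,"y":-0.087,"z":0,"ax":0,"ay":0,"az":0}]' >/dev/null; 
python3 -m handwheel '[{"x":0,"y":0,"z":0,"ax":0,"ay":0,"az":0},{"x":0,"y":0,"z":0,"ax":0,"ay":0,"az":0},{"x":0,"y":0,"z":-0.04,"ax":0,"ay":0,"az":0},{"x":0,"y":0,"z":-0.04,"ax":0,"ay":0,"az":0},{"x":0,"y":0,"z":-0.04,"ax":0,"ay":0,"az":0},{"x":0,"y":0,"z":0,"ax":0,"ay":0,"az":0},{"x":0,"y":0,"z":0,"ax":0,"ay":0,"az":0},{"x":0,"y":0,"z":0,"ax":0,"ay":0,"az":0}]' >/dev/null; python3 st.py
python3 - <<'E'
from h import *
a=arm.get_image("top")[150:290,320:480,::-1];b=arm.get_image("side")[240:380,230:390,::-1]
cv2.imwrite("pics/e.png",cv2.resize(np.hstack([a,b]),None,fx=2.5,fy=2.5,interpolation=cv2.INTER_CUBIC))
E
```

```text
6.6 tcp [ 455.3 -418.2  151.5] toolz [ 0. -0. -1.] tool y yaw 5.34 F [-0.6 -0.3 -3.1] T [-0.19 -0.03 -0.01] w 14.2 g 58.6 q [-0.48  0.44 -0.12  0.   -1.01  0.57]
```

View pics/e.png

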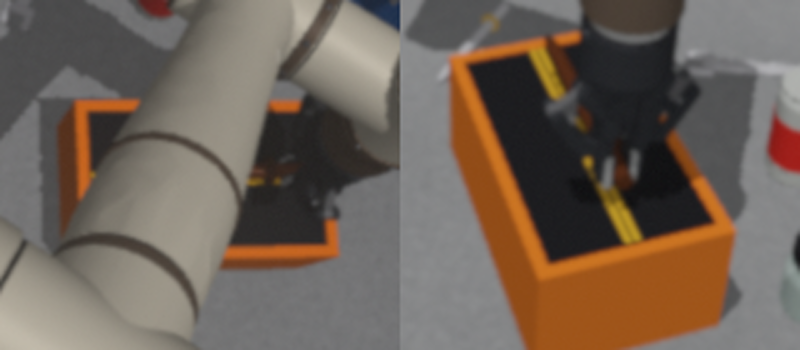

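```bash
python3 -m handwheel '[{"x":0,"y":0,"z":-0.06,"ax":0,"ay":0,"az":0},{"x":0,"y":0,"z":-0.08,"ax":0,"ay":0,"az":0},{"x":0,"y":0,"z":-0.08,"ax":0,"ay":0,"az":0},{"x":0,"y":0,"z":-0.08,"ax":0,"ay":0,"az":0},{"x":0,"y":0,"z":-0.08,"ax":0,"ay":0,"az":0},{"x":0,"y":0,"z":-0.08,"ax":0,"ay":0,"az":0},{"x":0,"y":0,"z":-0.08,"ax":0,"ay":0,"az":0},{"x":0,"y":0,"z":0,"ax":0,"ay":0,"az":0}]' >/dev/null; python3 st.py
python3 - <<'E'
from h import *
a=arm.get_image("top")[150:290,320:480,::-1];b=arm.get_image("side")[240:380,230:390,::-1]
cv2.imwrite("pics/f.png",cv2.resize(np.hstack([a,b]),None,fx=2.5,fy=2.5,interpolation=cv2.INTER_CUBIC))
E
```

```text
7.5 tcp [ 454.6 -418.1   42. ] toolz [-0.001  0.001 -1.   ] tool y yaw 5.33 F [0.1 0.2 1.3] T [-0.04  0.    0.05] w 14.1 g 64.2 q [-0.48  0.56 -0.23  0.   -0.78  0.57]
```

View pics/f.png

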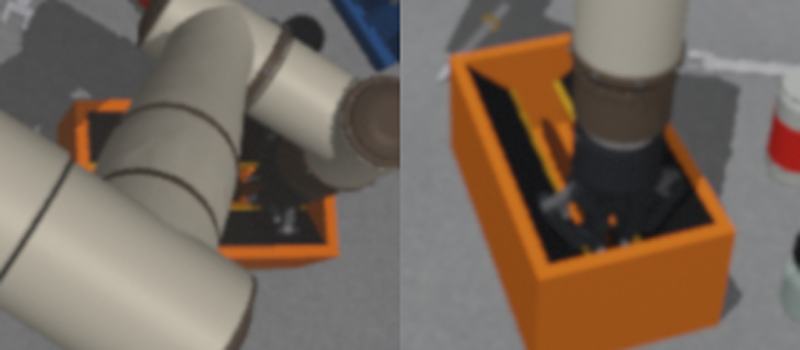

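```bash
python3 -m handwheel '[{"x":0,"y":0,"z":-0.03,"ax":0,"ay":0,"az":0},{"x":0,"y":0,"z":-0.02,"ax":0,"ay":0,"az":0},{"x":0,"y":0,"z":0,"ax":0,"ay":0,"az":0},{"x":0,"y":0,"z":0,"ax":0,"ay":0,"az":0},{"x":0,"y":0,"z":0,"ax":0,"ay":0,"az":0},{"x":0,"y":0,"z":0,"ax":0,"ay":0,"az":0},{"x":0,"y":0,"z":0,"ax":0,"ay":0,"az":0},{"x":0,"y":0,"z":0,"ax":0,"ay":0,"az":0}]' -0.3 >/dev/null; python3 st.py
python3 -m handwheel '[{"x":0,"y":0,"z":0.04,"ax":0,"ay":0,"az":0},{"x":0,"y":0,"z":0.08,"ax":0,"ay":0,"az":0},{"x":0,"y":0,"z":0.1,"ax":0,"ay":0,"az":0},{"x":0,"y":0,"z":0.1,"ax":0,"ay":0,"az":0},{"x":0,"y":0,"z":0.1,"ax":0,"ay":0,"az":0},{"x":0,"y":0,"z":0.1,"ax":0,"ay":0,"az":0},{"x":0,"y":0,"z":0.1,"ax":0,"ay":0,"az":0},{"x":0,"y":0,"z":0.1,"ax":0,"ay":0,"az":0}]'  >/dev/null; python3 st.py
```

```text
8.4 tcp [ 456.9 -419.6   35.8] toolz [ 0.005 -0.004 -1.   ] tool y yaw 5.37 F [ 1.3 -1.6  6.2] T [-0.34 -0.29  0.03] w 29.9 g 0.0 q [-0.48  0.57 -0.23  0.   -0.76  0.57]
9.2 tcp [ 453.3 -418.   177.7] toolz [-0.002  0.002 -1.   ] tool y yaw 5.22 F [-0.1 -1.1  0.5] T [-0.   -0.03  0.02] w 29.7 g 0.0 q [-0.48  0.41 -0.09 -0.   -1.07  0.57]
```

```bash
python3 -m handwheel '[{"x":0,"y":0.1,"z":0.05,"ax":0,"ay":0,"az":-0.01},{"x":-0.006,"y":0.22,"z":0,"ax":0,"ay":0,"az":-0.02},{"x":-0.006,"y":0.22,"z":0,"ax":0,"ay":0,"az":-0.02},{"x":-0.006,"y":0.22,"z":0,"ax":0,"ay":0,"az":-0.02},{"x":-0.006,"y":0.22,"z":0,"ax":0,"ay":0,"az":-0.02},{"x":-0.006,"y":0.22,"z":0,"ax":0,"ay":0,"az":-0.02},{"x":-0.006,"y":0.22,"z":0,"ax":0,"ay":0,"az":-0.02},{"x":-0.006,"y":0.22,"z":0,"ax":0,"ay":0,"az":-0.02}]' 0.4 >/dev/null
python3 -m handwheel '[{"x":-0.006,"y":0.22,"z":-0.05,"ax":0,"ay":0,"az":-0.02},{"x":-0.006,"y":0.22,"z":-0.1,"ax":0,"ay":0,"az":-0.02},{"x":-0.006,"y":0.22,"z":-0.1,"ax":0,"ay":0,"az":-0.01},{"x":0,"y":0.1,"z":0,"ax":0,"ay":0,"az":-0.005},{"x":0,"y":0,"z":0,"ax":0,"ay":0,"az":0},{"x":0,"y":0,"z":0,"ax":0,"ay":0,"az":0},{"x":0,"y":0,"z":0,"ax":0,"ay":0,"az":0},{"x":0,"y":0,"z":0,"ax":0,"ay":0,"az":0}]' >/dev/null; python3 st.py
python3 - <<'E'
from h import *
a=arm.get_image("top")[:,:,::-1];b=arm.get_image("side")[:,:,::-1]
a0=cv2.imread("pics/top0.png");b0=cv2.imread("pics/side0.png")
for n,i in(("t0",a0),("t",a),("s0",b0),("s",b)):
    m=cv2.inRange(cv2.cvtColor(np.ascontiguousarray(i),cv2.COLOR_BGR2HSV),(20,140,90),(34,255,255));k,l,st,ce=cv2.connectedComponentsWithStats(m);j=1+np.argmax(st[1:,4]);print(n,st[j],ce[j].round(1))
cv2.imwrite("pics/g.png",cv2.resize(np.hstack([b[150:390,200:400],a[130:370,180:460][:, :]]),None,fx=1.6,fy=1.6,interpolation=cv2.INTER_CUBIC))
E
```

```text
10.8 tcp [442.8  60.9 137.6] toolz [ 0.  0. -1.] tool y yaw -13.23 F [ 1.2  0.7 -0.1] T [ 0.04  0.01 -0.01] w 59.9 g 0.0 q [ 0.5   0.18 -0.55 -0.   -0.84 -0.73]
t0 [357 218  91   7 543] [402.1 220.5]
t [357 218  91   7 543] [402.1 220.5]
s0 [282 260  45  77 676] [304.1 298.8]
s [282 260  45  77 675] [304.1 298.8]
```

View pics/g.png

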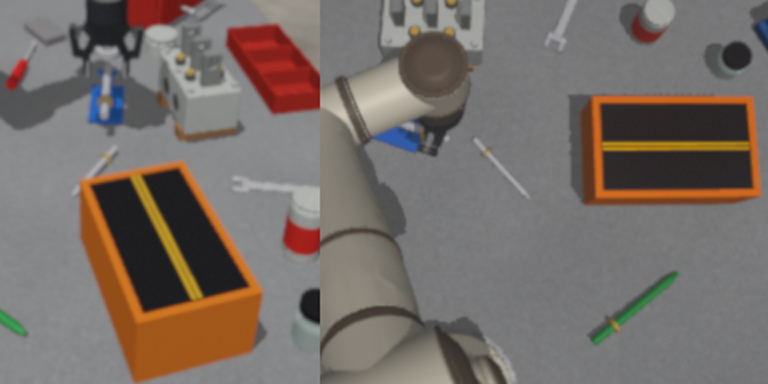

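The flaps are shut with the shaft inside: the yellow edges sit on the same pixels as at the start. Next is the grasp of the new shaft.

```bash
python3 -m handwheel '[{"x":-0.01,"y":0.02,"z":-0.05,"ax":0,"ay":0,"az":0},{"x":0,"y":0,"z":-0.08,"ax":0,"ay":0,"az":0},{"x":0,"y":0,"z":-0.08,"ax":0,"ay":0,"az":0},{"x":0,"y":0,"z":-0.08,"ax":0,"ay":0,"az":0},{"x":0,"y":0,"z":-0.08,"ax":0,"ay":0,"az":0},{"x":0,"y":0,"z":-0.08,"ax":0,"ay":0,"az":0},{"x":0,"y":0,"z":-0.033,"ax":0,"ay":0,"az":0},{"x":0,"y":0,"z":0,"ax":0,"ay":0,"az":0}]' >/dev/null; python3 st.py
python3 -m handwheel '[{"x":0,"y":0,"z":0,"ax":0,"ay":0,"az":0},{"x":0,"y":0,"z":0,"ax":0,"ay":0,"az":0},{"x":0,"y":0,"z":0,"ax":0,"ay":0,"az":0},{"x":0,"y":0,"z":0,"ax":0,"ay":0,"az":0},{"x":0,"y":0,"z":0,"ax":0,"ay":0,"az":0},{"x":0,"y":0,"z":0,"ax":0,"ay":0,"az":0},{"x":0,"y":0,"z":0,"ax":0,"ay":0,"az":0},{"x":0,"y":0,"z":0,"ax":0,"ay":0,"az":0}]' -1 >/dev/null; python3 st.py
```

```text
11.7 tcp [440.1  65.4  39.6] toolz [-0.003 -0.001 -1.   ] tool y yaw -13.15 F [ 0.1  0.7 -0.6] T [ 0.02 -0.01 -0.  ] w 60.2 g 0.0 q [ 0.51  0.34 -0.66 -0.   -0.57 -0.74]
12.5 tcp [441.3  66.   40.9] toolz [ 0.001  0.    -1.   ] tool y yaw -13.13 F [0.3 0.1 2.4] T [-0.01 -0.23 -0.03] w 13.9 g 58.4 q [ 0.51  0.34 -0.66  0.   -0.57 -0.74]
```

```bash
python3 -m handwheel '[{"x":0,"y":0,"z":0.08,"ax":0,"ay":0,"az":0},{"x":0,"y":0,"z":0.12,"ax":0,"ay":0,"az":0},{"x":0,"y":0,"z":0.12,"ax":0,"ay":0,"az":0},{"x":0,"y":-0.1,"z":0.12,"ax":0,"ay":0,"az":0},{"x":0,"y":-0.2,"z":0.1,"ax":0,"ay":0,"az":0},{"x":0,"y":-0.2,"z":0,"ax":0,"ay":0,"az":0},{"x":0,"y":-0.2,"z":0,"ax":0,"ay":0,"az":0},{"x":0,"y":-0.2,"z":0,"ax":0,"ay":0,"az":0}]' >/dev/null; python3 st.py
python3 -m handwheel '[{"x":0.1,"y":-0.1,"z":0,"ax":0,"ay":0,"az":0.029},{"x":0.2,"y":-0.1,"z":0,"ax":0,"ay":0,"az":0.029},{"x":0.2,"y":-0.1,"z":0,"ax":0,"ay":0,"az":0.029},{"x":0.2,"y":-0.02,"z":0,"ax":0,"ay":0,"az":0.029},{"x":0.2,"y":0,"z":0,"ax":0,"ay":0,"az":0.029},{"x":0.13,"y":0,"z":0,"ax":0,"ay":0,"az":0.029},{"x":0,"y":0,"z":0,"ax":0,"ay":0,"az":0},{"x":0,"y":0,"z":0,"ax":0,"ay":0,"az":0}]' >/dev/null; python3 st.py
python3 - <<'E'
from h import *
a=arm.get_image("top")[125:195,225:345,::-1];b=arm.get_image("side")[155:225,270:390,::-1]
cv2.imwrite("pics/i.png",cv2.resize(np.vstack([a,b]),None,fx=4,fy=4,interpolation=cv2.INTER_CUBIC))
E
```

```text
13.3 tcp [ 439.4 -115.5  147.9] toolz [-0.003  0.    -1.   ] tool y yaw -13.12 F [ 1.5 -0.  -3. ] T [-0.19 -0.12 -0.02] w 13.8 g 58.7 q [ 0.1   0.18 -0.51 -0.   -0.88 -0.33]
14.1 tcp [ 645.7 -177.7  146.2] toolz [-0.005  0.001 -1.   ] tool y yaw 2.5 F [-0.7  0.8 -4.4] T [-0.2   0.04 -0.02] w 14.3 g 58.9 q [-0.03  0.53  0.02 -0.   -1.07  0.07]
```

View pics/i.png

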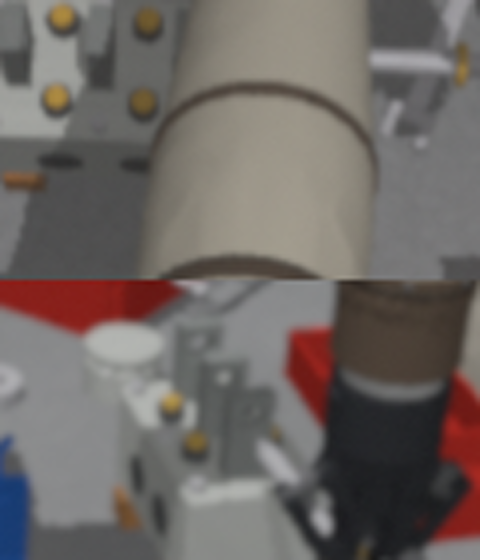

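```bash
python3 st.py
python3 - <<'E'
from h import *
for n,p in(("nose",(638.7,0.1,165)),("nose droop5",(638.7,0.1,160)),("bore_in",(639.1,27.3,165)),("tail",(647.5,-199.6,165)),("collar",(645.3,-150,165))):
    for c in("side","top"):
        u=proj(c,p)[0]; 
        print(n,c,u.round(1),"crop",((u-[270,155])*4+[0,280] if c=="side" else (u-[225,125])*4).round(0))
E
```

```text
14.2 tcp [ 645.3 -177.9  147.6] toolz [-0.003  0.001 -1.   ] tool y yaw 2.5 F [-0.3  1.1 -3.2] T [-0.23  0.04 -0.02] w 14.2 g 58.9 q [-0.03  0.52  0.02 -0.   -1.07  0.07]
nose side [335.  194.2] crop [260. 437.]
nose top [284.7 137. ] crop [239.  48.]
nose droop5 side [334.8 195.7] crop [259. 443.]
nose droop5 top [284.6 137.7] crop [238.  51.]
bore_in side [332.2 189.5] crop [249. 418.]
bore_in top [274.6 136. ] crop [199.  44.]
tail side [363.1 233.9] crop [372. 595.]
tail top [358.3 140.8] crop [533.  63.]
collar side [355.4 223. ] crop [342. 552.]
collar top [340.1 139.8] crop [461.  59.]
```

```bash
python3 -m handwheel '[{"x":0.008,"y":0.03,"z":-0.006,"ax":0,"ay":0,"az":0},{"x":0,"y":0.03,"z":0,"ax":0,"ay":0,"az":0},{"x":0,"y":0.02,"z":0,"ax":0,"ay":0,"az":0},{"x":0,"y":0,"z":0,"ax":0,"ay":0,"az":0},{"x":0,"y":0,"z":0,"ax":0,"ay":0,"az":0},{"x":0,"y":0,"z":0,"ax":0,"ay":0,"az":0},{"x":0,"y":0,"z":0,"ax":0,"ay":0,"az":0},{"x":0,"y":0,"z":0,"ax":0,"ay":0,"az":0}]' >/dev/null; python3 st.py
python3 - <<'E'
from h import *
a=arm.get_image("side")[172:242,305:375,::-1]; cv2.imwrite("pics/j.png",cv2.resize(a,None,fx=8,fy=8,interpolation=cv2.INTER_CUBIC))
s=arm.read_state()["position"];g=s+[0,0,19.5];d=np.array([-.0436,.999,0])
for nm,p in(("nose",g+178*d),("taper",g+158*d),("collar",g+28*d),("bore",np.array((639.1,27.3,165))),("pedTL",np.array((621.1,26.5,185))),("pedTR",np.array((657.1,28,185))),("pedBL",np.array((621.1,26.5,115)))):print(nm,((proj("side",p)[0]-[305,172])*8).round(0))
E
```

```text
15.0 tcp [ 648.5 -162.3  147.5] toolz [-0. -0. -1.] tool y yaw 2.51 F [ 0.  -0.1 -3.1] T [-0.23 -0.02 -0.03] w 14.2 g 58.8 q [-0.    0.52  0.01  0.   -1.06  0.05]
nose [232. 151.]
taper [252. 179.]
collar [393. 376.]
bore [217. 140.]
pedTL [176. 100.]
pedTR [268.  89.]
pedBL [162. 258.]
```

View pics/j.png

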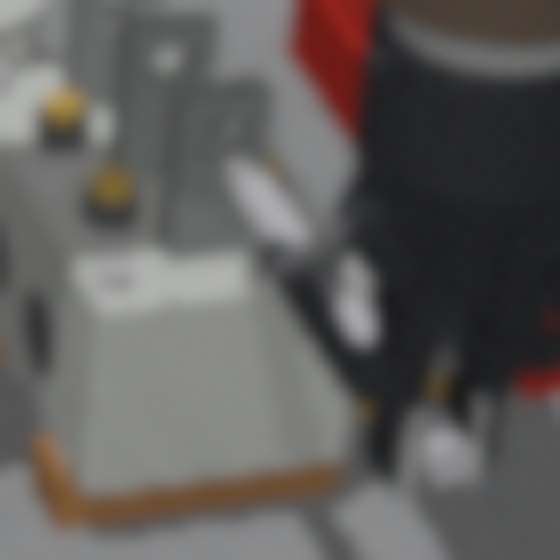

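The nose tip is at about (230,155) and the bore at about (226,127). The nose droops a few mm, so I'll pitch it up about 1.4° and shift slightly before feeling the way in.

```bash
python3 -m handwheel '[{"x":0.004,"y":0,"z":-0.006,"ax":0.016,"ay":0,"az":0},{"x":0,"y":0,"z":0,"ax":0,"ay":0,"az":0},{"x":-0.001,"y":0.03,"z":0,"ax":0,"ay":0,"az":0},{"x":-0.001,"y":0.03,"z":0,"ax":0,"ay":0,"az":0},{"x":-0.001,"y":0.03,"z":0,"ax":0,"ay":0,"az":0},{"x":-0.001,"y":0.03,"z":0,"ax":0,"ay":0,"az":0},{"x":0,"y":0,"z":0,"ax":0,"ay":0,"az":0},{"x":0,"y":0,"z":0,"ax":0,"ay":0,"az":0}]' >/dev/null; python3 st.py
```

```text
15.85 tcp [ 648.6 -137.7  146.4] toolz [ 0.     0.025 -1.   ] tool y yaw 2.57 F [-0.1 -1.  -3.9] T [-0.3   0.01  0.  ] w 14.1 g 58.8 q [ 0.02  0.52  0.01 -0.03 -1.07  0.04]
```

```bash
python3 -m handwheel '[{"x":-0.001,"y":0.025,"z":0,"ax":0,"ay":0,"az":0},{"x":-0.001,"y":0.025,"z":0,"ax":0,"ay":0,"az":0},{"x":-0.001,"y":0.025,"z":0,"ax":0,"ay":0,"az":0},{"x":-0.001,"y":0.025,"z":0,"ax":0,"ay":0,"az":0},{"x":-0.001,"y":0.025,"z":0,"ax":0,"ay":0,"az":0},{"x":-0.001,"y":0.025,"z":0,"ax":0,"ay":0,"az":0},{"x":0,"y":0,"z":0,"ax":0,"ay":0,"az":0},{"x":0,"y":0,"z":0,"ax":0,"ay":0,"az":0}]' >/dev/null; python3 st.py
```

```text
16.65 tcp [ 647.3 -108.   146.3] toolz [ 0.     0.025 -1.   ] tool y yaw 2.55 F [-0.1  0.3 -2.5] T [-0.3   0.01  0.06] w 14.1 g 58.8 q [ 0.07  0.5  -0.01 -0.03 -1.06 -0.01]
```

```bash
python3 -m handwheel '[{"x":-0.003,"y":0.02,"z":0,"ax":0,"ay":0,"az":0},{"x":-0.003,"y":0.025,"z":0,"ax":0,"ay":0,"az":0},{"x":-0.002,"y":0.025,"z":0,"ax":0,"ay":0,"az":0},{"x":-0.001,"y":0.025,"z":0,"ax":0,"ay":0,"az":0},{"x":-0.001,"y":0.025,"z":0,"ax":0,"ay":0,"az":0},{"x":-0.001,"y":0.025,"z":0,"ax":0,"ay":0,"az":0},{"x":0,"y":0,"z":0,"ax":0,"ay":0,"az":0},{"x":0,"y":0,"z":0,"ax":0,"ay":0,"az":0}]' >/dev/null; python3 st.py
```

```text
17.45 tcp [645.2 -78.9 146.3] toolz [ 0.     0.025 -1.   ] tool y yaw 2.55 F [ 0.5  0.3 -2.3] T [-0.29 -0.02  0.05] w 14.2 g 58.8 q [ 0.11  0.49 -0.03 -0.03 -1.05 -0.06]
```

```bash
python3 -m handwheel '[{"x":-0.001,"y":0.025,"z":0,"ax":0,"ay":0,"az":0},{"x":-0.001,"y":0.025,"z":0,"ax":0,"ay":0,"az":0},{"x":-0.001,"y":0.025,"z":0,"ax":0,"ay":0,"az":0},{"x":-0.001,"y":0.025,"z":0,"ax":0,"ay":0,"az":0},{"x":-0.001,"y":0.025,"z":0,"ax":0,"ay":0,"az":0},{"x":-0.001,"y":0.025,"z":0,"ax":0,"ay":0,"az":0},{"x":0,"y":0,"z":0,"ax":0,"ay":0,"az":0},{"x":0,"y":0,"z":0,"ax":0,"ay":0,"az":0}]' >/dev/null; python3 st.py
python3 -m handwheel '[{"x":-0.001,"y":0.025,"z":0,"ax":0,"ay":0,"az":0},{"x":-0.001,"y":0.025,"z":0,"ax":0,"ay":0,"az":0},{"x":-0.001,"y":0.025,"z":0,"ax":0,"ay":0,"az":0},{"x":-0.001,"y":0.025,"z":0,"ax":0,"ay":0,"az":0},{"x":-0.001,"y":0.025,"z":0,"ax":0,"ay":0,"az":0},{"x":0,"y":0,"z":0,"ax":0,"ay":0,"az":0},{"x":0,"y":0,"z":0,"ax":0,"ay":0,"az":0},{"x":0,"y":0,"z":0,"ax":0,"ay":0,"az":0}]' >/dev/null; python3 st.py
```

```text
18.25 tcp [643.9 -49.  146.3] toolz [-0.     0.025 -1.   ] tool y yaw 2.55 F [-1.5 -0.2 -2.4] T [-0.31  0.04  0.04] w 14.3 g 58.8 q [ 0.16  0.49 -0.04 -0.03 -1.04 -0.1 ]
19.05 tcp [642.9 -24.2 146.3] toolz [-0.     0.025 -1.   ] tool y yaw 2.52 F [-0.5  0.2 -3. ] T [-0.34  0.07 -0.02] w 14.2 g 58.8 q [ 0.2   0.48 -0.05 -0.03 -1.04 -0.14]
```

```bash
python3 -m handwheel '[{"x":-0.001,"y":0.02,"z":0,"ax":0,"ay":0,"az":0},{"x":-0.001,"y":0.02,"z":0,"ax":0,"ay":0,"az":0},{"x":-0.001,"y":0.02,"z":0,"ax":0,"ay":0,"az":0},{"x":-0.001,"y":0.02,"z":0,"ax":0,"ay":0,"az":0},{"x":0,"y":0.01,"z":0,"ax":0,"ay":0,"az":0},{"x":0,"y":0,"z":0,"ax":0,"ay":0,"az":0},{"x":0,"y":0,"z":0,"ax":0,"ay":0,"az":0},{"x":0,"y":0,"z":0,"ax":0,"ay":0,"az":0}]' >/dev/null; python3 st.py
python3 -m handwheel '[{"x":0,"y":0.01,"z":0,"ax":0,"ay":0,"az":0},{"x":0,"y":0,"z":0,"ax":0,"ay":0,"az":0},{"x":0,"y":0,"z":0,"ax":0,"ay":0,"az":0},{"x":0,"y":0.01,"z":0,"ax":0,"ay":0,"az":0},{"x":0,"y":0,"z":0,"ax":0,"ay":0,"az":0},{"x":0,"y":0,"z":0,"ax":0,"ay":0,"az":0},{"x":0,"y":0,"z":0,"ax":0,"ay":0,"az":0},{"x":0,"y":0,"z":0,"ax":0,"ay":0,"az":0}]' >/dev/null; python3 st.py
```

```text
19.85 tcp [642.1  -6.2 146.3] toolz [-0.     0.025 -1.   ] tool y yaw 2.52 F [ 0.1 -0.4 -4.1] T [-0.3  -0.04 -0.03] w 14.5 g 58.8 q [ 0.23  0.48 -0.05 -0.03 -1.03 -0.17]
20.65 tcp [642.1  -2.1 146.3] toolz [-0.     0.025 -1.   ] tool y yaw 2.53 F [ 0.  -1.1 -2.5] T [-0.37 -0.03  0.02] w 13.8 g 58.8 q [ 0.24  0.48 -0.05 -0.03 -1.03 -0.18]
```

```bash
Z='x'; python3 -m handwheel '[{"x":0,"y":0.01,"z":0,"ax":0,"ay":0,"az":0},{"x":0,"y":0,"z":0,"ax":0,"ay":0,"az":0},{"x":0,"y":0,"z":0,"ax":0,"ay":0,"az":0},{"x":0,"y":0,"z":0,"ax":0,"ay":0,"az":0},{"x":0,"y":0,"z":0,"ax":0,"ay":0,"az":0},{"x":0,"y":0,"z":0,"ax":0,"ay":0,"az":0},{"x":0,"y":0,"z":0,"ax":0,"ay":0,"az":0},{"x":0,"y":0,"z":0,"ax":0,"ay":0,"az":0}]' >/dev/null; python3 st.py
python3 -m handwheel '[{"x":0,"y":0.01,"z":0,"ax":0,"ay":0,"az":0},{"x":0,"y":0,"z":0,"ax":0,"ay":0,"az":0},{"x":0,"y":0,"z":0,"ax":0,"ay":0,"az":0},{"x":0,"y":0,"z":0,"ax":0,"ay":0,"az":0},{"x":0,"y":0,"z":0,"ax":0,"ay":0,"az":0},{"x":0,"y":0,"z":0,"ax":0,"ay":0,"az":0},{"x":0,"y":0,"z":0,"ax":0,"ay":0,"az":0},{"x":0,"y":0,"z":0,"ax":0,"ay":0,"az":0}]' >/dev/null; python3 st.py
```

```text
21.45 tcp [642.1  -2.  146.4] toolz [-0.001  0.023 -1.   ] tool y yaw 2.49 F [ 1.1 -6.3 -3.2] T [-2.04 -0.21 -0.02] w 14.1 g 58.8 q [ 0.24  0.48 -0.05 -0.03 -1.03 -0.18]
22.25 tcp [642.   -2.  146.4] toolz [-0.001  0.02  -1.   ] tool y yaw 2.46 F [  1.4 -12.1  -3.2] T [-3.61 -0.51  0.  ] w 13.9 g 58.8 q [ 0.24  0.48 -0.05 -0.02 -1.03 -0.18]
```

Contact is firm at 12 N with the grip at the expected home position. I'll release, lift and check the fit.

```bash
python3 -m handwheel '[{"x":0,"y":0,"z":0,"ax":0,"ay":0,"az":0},{"x":0,"y":0,"z":0,"ax":0,"ay":0,"az":0},{"x":0,"y":0,"z":0,"ax":0,"ay":0,"az":0},{"x":0,"y":0,"z":0,"ax":0,"ay":0,"az":0},{"x":0,"y":0,"z":0,"ax":0,"ay":0,"az":0},{"x":0,"y":0,"z":0,"ax":0,"ay":0,"az":0},{"x":0,"y":0,"z":0,"ax":0,"ay":0,"az":0},{"x":0,"y":0,"z":0,"ax":0,"ay":0,"az":0}]' 0.4 >/dev/null; python3 st.py
python3 -m handwheel '[{"x":0,"y":0,"z":0.04,"ax":0,"ay":0,"az":0},{"x":0,"y":0,"z":0.1,"ax":0,"ay":0,"az":0},{"x":0,"y":0,"z":0.15,"ax":0,"ay":0,"az":0},{"x":0,"y":-0.1,"z":0.15,"ax":0,"ay":0,"az":0},{"x":-0.1,"y":-0.2,"z":0.1,"ax":0,"ay":0,"az":0},{"x":-0.15,"y":-0.2,"z":0,"ax":0,"ay":0,"az":0},{"x":-0.15,"y":-0.2,"z":0,"ax":0,"ay":0,"az":0},{"x":-0.15,"y":-0.2,"z":0,"ax":0,"ay":0,"az":0}]' >/dev/null
python3 -m handwheel '[{"x":-0.15,"y":-0.2,"z":0,"ax":0,"ay":0,"az":0},{"x":-0.15,"y":-0.2,"z":0,"ax":0,"ay":0,"az":0},{"x":0,"y":-0.2,"z":0,"ax":0,"ay":0,"az":0},{"x":0,"y":-0.2,"z":0,"ax":0,"ay":0,"az":0},{"x":0,"y":0,"z":0,"ax":0,"ay":0,"az":0},{"x":0,"y":0,"z":0,"ax":0,"ay":0,"az":0},{"x":0,"y":0,"z":0,"ax":0,"ay":0,"az":0},{"x":0,"y":0,"z":0,"ax":0,"ay":0,"az":0}]' >/dev/null; python3 st.py
python3 - <<'E'
from h import *
im=np.ascontiguousarray(arm.get_image("top")[:,:,::-1]); cv2.imwrite("pics/k.png",im)
im2=np.ascontiguousarray(arm.get_image("side")[:,:,::-1]); cv2.imwrite("pics/l.png",im2)
for n,p in(("nose",(632.6,177,163.5)),("collar",(639.1,24,165)),("tail",(641.2,-23,163.5)),("exit",(633.5,159,165))):print(n,proj("top",p)[0].round(1))
# gray profile along the axis in the top view
for y in range(-40,200,4):
    p=np.array([640.3-.042*(y+3),y,171.]);u=proj("top",p)[0]
    c=cv2.getRectSubPix(im,(1,1),tuple(u.astype(float)))[0,0]; print(y,c.tolist(),end=" | ")
E
```

```text
23.05 tcp [642.1   2.  146.3] toolz [ 0.     0.025 -1.   ] tool y yaw 2.53 F [ 1.1 -1.2  0.8] T [-0.03  0.   -0.02] w 59.9 g 0.0 q [ 0.24  0.48 -0.05 -0.03 -1.03 -0.18]
24.65 tcp [ 472.4 -337.2  254.7] toolz [ 0.     0.025 -1.   ] tool y yaw 2.62 F [-0.4  0.   0.2] T [-0.06 -0.04 -0.03] w 59.5 g 0.0 q [-0.35  0.3  -0.05 -0.03 -1.23  0.41]
nose [219.4 133.7]
collar [275.9 136.1]
tail [293.2 137.1]
exit [225.9 133.7]
-40 [76, 75, 76] | -36 [77, 76, 76] | -32 [78, 77, 76] | -28 [78, 77, 78] | -24 [91, 90, 90] | -20 [135, 131, 132] | -16 [159, 154, 156] | -12 [161, 157, 158] | -8 [162, 158, 159] | -4 [162, 158, 159] | 0 [161, 157, 158] | 4 [161, 157, 159] | 8 [161, 157, 158] | 12 [161, 157, 158] | 16 [160, 156, 157] | 20 [152, 156, 162] | 24 [106, 154, 182] | 28 [89, 137, 161] | 32 [107, 115, 118] | 36 [112, 112, 111] | 40 [112, 113, 111] | 44 [116, 116, 115] | 48 [149, 146, 146] | 52 [160, 156, 158] | 56 [161, 157, 158] | 60 [160, 156, 158] | 64 [158, 155, 157] | 68 [158, 154, 156] | 72 [158, 155, 156] | 76 [159, 155, 157] | 80 [159, 155, 156] | 84 [154, 151, 152] | 88 [127, 126, 126] | 92 [114, 114, 113] | 96 [112, 113, 112] | 100 [112, 113, 111] | 104 [122, 121, 121] | 108 [153, 149, 151] | 112 [159, 155, 157] | 116 [158, 154, 156] | 120 [157, 154, 156] | 124 [157, 154, 155] | 128 [157, 153, 154] | 132 [157, 153, 154] | 136 [156, 153, 154] | 140 [156, 153, 154] | 144 [146, 143, 143] | 148 [114, 114, 113] | 152 [111, 112, 111] | 156 [111, 112, 111] | 160 [113, 113, 112] | 164 [124, 122, 123] | 168 [137, 135, 136] | 172 [138, 136, 137] | 176 [125, 123, 124] | 180 [100, 99, 99] | 184 [111, 110, 110] | 188 [114, 113, 112] | 192 [113, 112, 112] | 196 [114, 113, 112] |
```

```bash
python3 -c "
from bench import arm
print(arm.job_done())"
```

```text
the job is handed in; nothing more can be done
None
```

The job is handed in with no verdict returned: camera checks showed the old shaft in the bin with both flaps shut, and the new shaft through all three pedestals, its collar against the first, released; I did not check the bystanders at the end.

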